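Switch the ventilator's stroke key through standby

TASK

The ventilator's selector box has four interlocked keys and the blue one is latched down. First press the white standby key fully home so that it latches and the blue key pops up, then press the green key fully home so that it latches and the white key pops up. Do not press the yellow key, and let go at the end.

Things in the scene. Friction and masses are not known exactly. Their poses are not given: they have to be found in the camera images.
- key_white_top (a point): centre of the top face of the white standby key. The key is a flat-topped cap 30 x 28 mm (x by y) in a row of four keys (white, green, blue, yellow, in any order, 46 mm apart centre to centre along the point's y axis) on top of a white box 130 x 230 x 50 mm that is fixed to the table. A key that is up stands 14 mm over the box (top face 64 mm over the table), a latched key 4 mm (54 mm over the table). The point's z points up, y runs along the row, x across it
- key_green_top (a point): centre of the top face of the green key in the same row, same size, heights and axes as the white key
- key_white (a joint): how far the white key is down, in m: 0 is up, 0.010 is fully home and latched. It is pressed straight down with about 3 N, snaps over half-way, meets a hard stop at 10 mm, and stays down. The keys are interlocked: pressing one drives the latched one up, and only one can be down. The white key starts up
- key_green (a joint): how far the green key is down, in m: 0 up, 0.010 fully home and latched; works like the white key; starts up
- key_blue (a joint): how far the blue key has risen from its latched position, in m: 0 is latched down (as it starts), 0.010 is up
- key_yellow (a joint): how far the yellow key is down, in m: 0 up, 0.010 latched; it starts up and is not to be pressed

How it is judged (in metres and radians):
On the way, in this order (a step that is already met when the one before it is completed fails the run):
1. the white key is fully home (down more than 8 mm) and the blue key has popped up (risen more than 8 mm of its 10 mm) (value of joint each of key_white, key_blue above 0.008 m), for 0.2 s.
2. after that, the green key is fully home and the white key has popped up (value of joint key_green above 0.008 m and value of joint key_white below 0.002 m), for 0.2 s.
At the end, for the whole second after the job is handed in: the green key is latched down (more than 8 mm of its 10 mm) and the white, blue and yellow keys are all up (within 2 mm of their upper stops) (all of step 2 and value of joint key_blue above 0.008 m and value of joint key_yellow below 0.002 m); the robot touches nothing.
It fails at once if the yellow key is pressed down more than 4 mm (value of joint key_yellow above 0.004 m).
It also fails if it takes over 35 s, if anything falls off the work surface, if the arm or the gripper's body presses on something with over 40 N, if the wrist force passes 120 N, or if a joint passes its speed limit or range.

ROBOT

A 7-joint arm with a two-finger parallel gripper is mounted at the origin on the work surface. World frame = base frame: x ahead of the robot, y to its left, z up, the work surface at z = 0. Lengths are in mm, angles in rad, forces in N, time in s.
With the tool pointing down it reaches from about 400 to 875 mm from the base axis. Payload 19.3 kg.
Tool frame: the origin (TCP) lies at the very end of the fingers, on their centre line; the grasp point (between the pads) lies 19 mm behind it (grip_point_offset is the z of the grasp point in the tool frame, in mm); z points along the fingers, x is the direction in which the jaws open and shut, and the axes are right-handed (so a half turn about z gives the same grasp; the last joint's range is limited). The gripper opens to 85 mm and grips with 20 to 120 N. Pads are 22 mm wide; open, the fingers measure 114 mm over their backs; the gripper's body (76 mm by 85 mm) begins 54 mm behind the grasp point. The pads swing forward as they close: fully open they stand 13 mm farther back than shut.
Start: joints at [1.067, 0.521, -0.036, 1.599, 0.021, 1.021, -0.113], TCP at [262.673, -567.113, 231.291] pointing down, gripper open.
Joint ranges: [-2.91, 2.91], [-0.3, 2.13], [-1.5, 1.42], [0.17, 2.43], [-1.26, 4.41], [0.16, 1.93], [-2.52, 2.52]. Speed limits (rad/s): [1.89, 1.89, 2.39, 2.39, 3.01, 3.01, 3.01].

INTERFACE

Orientations are given as a 3x3 rotation matrix whose columns are the frame's x, y, z axes.
In Python, from workcell import movep, movel, goto_joints, open_gripper, clamp, wait, inverse_kinematics, read_state, camera, PlanningError, finish_job, grip_point_offset gives the robot as it stands. Calls block until the motion is done:
- movep(position, orientation): joint-space move of the TCP to a pose.
- movel(position, frame=None, max_speed=150, guard=None): straight line of the TCP; frame=None keeps the orientation; max_speed is the mean speed in mm/s. With guard (N) it stops when the force on the tool has changed by that much, and returns True; else False.
- goto_joints(angles): joint-space move.
- open_gripper() and clamp(): open the fingers fully, or close them until they stop; the grip force is fixed at half the most.
- wait(seconds).
- inverse_kinematics(position, orientation): joint angles nearest the present ones, or None.
- read_state(): the state.
- camera(name): name is "scene" or "top" or "wrist"; returns a dict with "image" (420x560x3 uint8, blue, green, red), "range_z" (420x560 float32, mm along the optical axis (not along the pixel's ray), 0 where there is no reading), "fx", "fy", "cx", "cy" (pixels), "cam_to_world" (4x4, takes a point from camera to world coordinates). Camera axes: x right, y up, looking along -z (the intrinsics and any distortion apply to the point x, -y, -z); pixel columns grow to the right and rows downward; lengths in mm; the calibration is good to about 2 mm. A picture is of the moment at which its call begins.
A pose or a line that the arm cannot do raises PlanningError and nothing moves.
- finish_job(): hands the job in, once; it reports no verdict.
The state is a dict: "time": time; "qpos": joint angles; "qvel": joint speeds; "joint_efforts": joint torques, N m; "eef_pos": TCP position; "tool_rot": TCP orientation; "ft_force": force on the tool from outside, world axes, zero at the start; "torque": the same for the moment, N m; "finger_gap": finger opening in mm.
Only numpy, scipy, OpenCV 4.12 (cv2) and the standard library are available. Lean on these libraries where they do the work, as an engineer would, in place of code of your own. Each camera call takes 0.05 s, during which the arm holds its last target. There are 200 camera calls.

## Working session

There is one attempt and no reset: what is moved stays moved. The work goes in short steps, each a Python script; the robot and the scene stay as the last script left them, time stands still between calls to the robot, and variables do not carry over. Pictures are saved under pics/ and viewed, about 8 in all and at most 12, crops included, and the job is handed in when it is done.

```bash
mkdir -p pics; ls
python3 - <<'E'
from workcell import *
import cv2,numpy as np
a=camera("top");b=camera("scene")
for n,c in(("top",a),("scene",b)):
    np.savez(n,**c); print(n,c["fx"],c["fy"],c["cx"],c["cy"],c.keys()); print(np.round(c["cam_to_world"],3))
cv2.imwrite("pics/top.png",a["image"]);cv2.imwrite("pics/scene.png",b["image"])
print(read_state(),grip_point_offset)
E
```

```text
pics
top 416.0465093825537 416.0465093825537 276.0074696913516 209.5773056332823 dict_keys(['image', 'range_z', 'fx', 'fy', 'cx', 'cy', 'cam_to_world'])
[[ 4.00000e-03  9.94000e-01 -1.05000e-01  4.81848e+02]
 [-9.99000e-01  0.00000e+00 -4.10000e-02  1.98930e+01]
 [-4.10000e-02  1.05000e-01  9.94000e-01  7.31998e+02]
 [ 0.00000e+00  0.00000e+00  0.00000e+00  1.00000e+00]]
scene 461.04130725012806 461.04130725012806 272.38573062876424 213.7385829246844 dict_keys(['image', 'range_z', 'fx', 'fy', 'cx', 'cy', 'cam_to_world'])
[[ 6.99000e-01 -3.80000e-01  6.06000e-01  9.73612e+02]
 [ 7.15000e-01  3.84000e-01 -5.84000e-01 -3.97492e+02]
 [-1.10000e-02  8.42000e-01  5.40000e-01  5.13603e+02]
 [ 0.00000e+00  0.00000e+00  0.00000e+00  1.00000e+00]]
{'time': 0.1, 'qpos': array([ 1.06681335,  0.52191453, -0.03631739,  1.59991269,  0.02121783,
        1.02109686, -0.11281063]), 'qvel': array([-0.00165858, -0.00239577,  0.00056952, -0.00232792,  0.0004044 ,
        0.00039747,  0.00081039]), 'joint_efforts': array([ 4.97225759e-03, -9.28477335e+01,  1.98421352e+00, -3.70530868e+01,
        1.80594076e-02,  5.36174062e-03,  2.18850278e-05]), 'eef_pos': array([ 262.53584625, -566.87955614,  230.8219769 ]), 'tool_rot': array([[ 4.20286512e-01, -9.07391329e-01, -4.73195757e-04],
       [-9.07390963e-01, -4.20286770e-01,  8.19170450e-04],
       [-9.42186079e-04,  8.50872626e-05, -9.99999553e-01]]), 'ft_force': array([ 0.20360201, -0.69874573, -0.38333491]), 'torque': array([ 0.04451962,  0.0032445 , -0.00617117]), 'finger_gap': 85.57465602760347} -18.700000000000003
```

View pics/top.png

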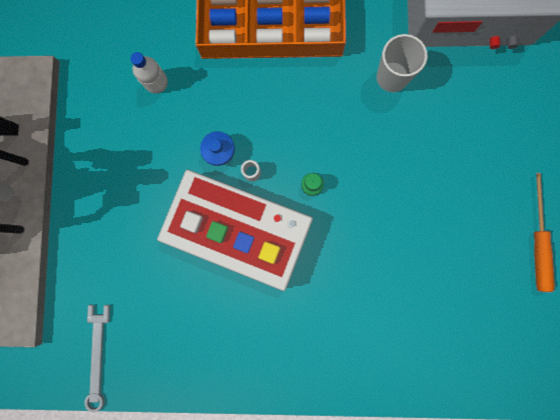

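View pics/scene.png

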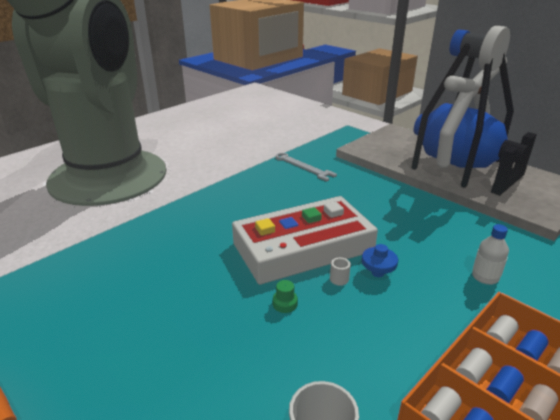

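The top view shows the row white (192,222), green (217,232), blue (243,242), yellow (269,253). The scene view confirms that order. Next I'll measure the centres in both views.

```bash
cat > h.py <<'E'
import cv2,numpy as np
def ray(c,u,v,z):
    T=c["cam_to_world"]; d=T[:3,:3]@np.array([(u-c["cx"])/c["fx"],-(v-c["cy"])/c["fy"],-1]); o=T[:3,3]
    return o+d*(z-o[2])/d[2]
def zmap(c):
    T=c["cam_to_world"]; h,w=c["range_z"].shape; u,v=np.meshgrid(np.arange(w),np.arange(h)); r=c["range_z"]
    P=np.stack([(u-c["cx"])/c["fx"]*r,-(v-c["cy"])/c["fy"]*r,-r],-1)
    return P@T[:3,:3].T+T[:3,3]
def keys(c,seeds,show=True):
    hsv=cv2.cvtColor(c["image"],cv2.COLOR_BGR2HSV); W=zmap(c); out={}
    H,S,V=[hsv[...,i].astype(int) for i in range(3)]
    M={"white":(S<60)&(V>120),"green":(abs(H-60)<20)&(S>90),"blue":(abs(H-115)<15)&(S>90),"yellow":(abs(H-28)<9)&(S>90)}
    for k,s in seeds.items():
        n,l,st,ce=cv2.connectedComponentsWithStats(M[k].astype(np.uint8),connectivity=4)
        i=l[s[1],s[0]]
        if i==0: print(k,"no seed",hsv[s[1],s[0]]);continue
        m=l==i; v=np.median(V[m]); top=m&(V>0.8*np.percentile(V[m],80))
        (cu,cv_),sz,_=cv2.minAreaRect(np.argwhere(top)[:,::-1].astype(np.float32))
        z=54 if k=="blue" else 64
        out[k]=ray(c,cu,cv_,z); p=np.round(out[k],1)
        print(k,"n",m.sum(),top.sum(),"px",round(cu,1),round(cv_,1),"rect",np.round(sz,1),"world",p,"range xyz",np.round(np.median(W[top],0),1))
    return out
E
python3 - <<'E'
from h import *
for n,s in (("top",dict(white=(192,222),green=(217,232),blue=(243,242),yellow=(269,253))),("scene",dict(white=(334,209),green=(312,214),blue=(289,223),yellow=(265,226)))):
    c=dict(np.load(n+".npz")); print(n); o=keys(c,s)
    if len(o)==4:
        for a,b in (("white","green"),("green","blue"),("blue","yellow")):
            d=(o[b]-o[a])[:2]; print(round(np.hypot(*d),1),round(np.degrees(np.arctan2(d[1],d[0])),1))
    x0,y0=(150,160) if n=="top" else (225,190)
    cv2.imwrite(f"pics/{n}c.png",cv2.resize(c["image"][y0:y0+100,x0:x0+170],None,fx=4,fy=4,interpolation=cv2.INTER_CUBIC))
E
```

```text
top
white n 303 269 px 189.9 221.3 rect [15.6 17.1] world [533.3 187.5  64. ] range xyz [533.7 187.8  61.9]
green n 291 261 px 216.0 231.6 rect [15.3 17.1] world [516.7 144.5  64. ] range xyz [516.2 144.8  61.9]
blue n 280 256 px 243.0 242.1 rect [15.2 16.9] world [500.2 101.6  54. ] range xyz [500.4 101.7  52. ]
yellow n 314 292 px 268.5 252.2 rect [16.3 17.8] world [483.9  59.2  64. ] range xyz [484.2  58.7  62. ]
46.1 -111.1
45.9 -111.0
45.5 -111.0
scene
white n 2629 2335 px 304.8 226.7 rect [ 45.4 137.5] world [538.6  99.5  64. ] range xyz [530.3  85.   51. ]
green n 185 108 px 311.1 212.2 rect [ 8.2 15.5] world [515.4 142.1  64. ] range xyz [516.3 142.   64.7]
blue n 127 115 px 288.2 222.2 rect [ 8.7 15.3] world [498.2 100.1  54. ] range xyz [500.   99.8  54.8]
yellow n 234 131 px 264.6 223.2 rect [ 9.5 16. ] world [481.4  57.9  64. ] range xyz [482.6  57.2  65. ]
48.6 118.6
45.4 -112.2
45.4 -111.7
```

The two views agree to about 2 mm, and spacing, heights and row angle (-111°) all fit. I'll move over the white key with the jaw axis across the row and the fingers shut.

```bash
cat > pose.py <<'E'
import numpy as np
a=np.radians(69); ex=np.array([np.sin(a),-np.cos(a),0])
z=np.array([0,0,-1.])
def R(s): return np.stack([s*ex,np.cross(z,s*ex),z],1)
white=np.array([532.6,186.6]); green=np.array([516.2,143.6])
E
python3 - <<'E'
from workcell import *
from pose import *
import cv2
q0=read_state()["qpos"]; c=[]
for s in (1,-1):
    q=inverse_kinematics([*white,130],R(s)); print(s,q)
    if q is not None: c.append((abs(np.array(q)-q0).max(),s))
s=min(c)[1]; open("sgn","w").write(str(s))
clamp()
movep([*white,130],R(s))
st=read_state(); print(s,st["time"],st["eef_pos"],st["finger_gap"],st["ft_force"],st["tool_rot"].round(3))
w=camera("wrist"); np.savez("wrist",**w); cv2.imwrite("pics/w1.png",w["image"]); print(w["cam_to_world"].round(2))
E
```

```text
1 [-0.00466281  0.62232881 -0.61937517  1.82828409  0.47080765  0.84208643
 -1.22302671]
-1 [ 0.35265694  0.9204635  -1.27788915  1.81131789  0.96016465  1.19457412
  1.53564064]
1 3.7083 [532.93087106 185.74693177 129.9868878 ] 0.26790781790328566 [ 0.89407724  0.49234205 -0.37059694] [[ 0.933 -0.36   0.   ]
 [-0.36  -0.933 -0.   ]
 [ 0.     0.    -1.   ]]
[[ 9.3000e-01  3.4000e-01  1.1000e-01  5.6000e+02]
 [-3.6000e-01  8.9000e-01  2.8000e-01  2.5750e+02]
 [-0.0000e+00 -3.0000e-01  9.6000e-01  2.7192e+02]
 [ 0.0000e+00  0.0000e+00  0.0000e+00  1.0000e+00]]
```

View pics/w1.png

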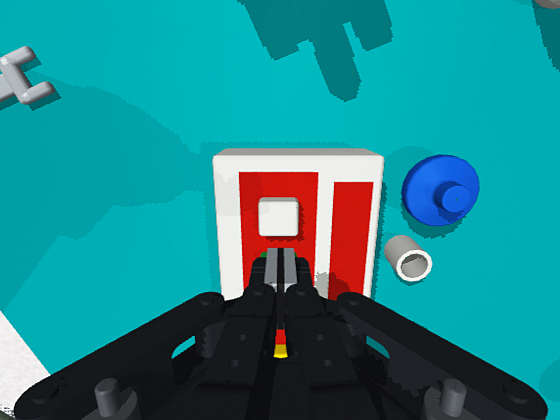

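The wrist view shows the white cap at about (279,216), with the fingertips aligned to it in column (280,250). I'll check that ray against the measured centre, then press.

Run:
```python
from workcell import *
from pose import *
from h import *
c=dict(np.load("wrist.npz")); o=keys(c,dict(white=(278,216)))
if np.hypot(*(o["white"][:2]-white))>6: raise SystemExit("disagree")
movel([*white,74],max_speed=60)
g=movel([*white,49],max_speed=15,guard=15); st=read_state(); print("hit",g,st["time"],st["eef_pos"],st["ft_force"])
movel([*white,st["eef_pos"][2]-0.5],max_speed=15); wait(.3); print(read_state()["ft_force"])
movel([*white,95],max_speed=80)
w=camera("wrist");cv2.imwrite("pics/w2.png",w["image"]); t=camera("top");np.savez("top2",**t);cv2.imwrite("pics/t2.png",cv2.resize(t["image"][150:310,100:340],None,fx=3,fy=3)); print(read_state()["time"])
```

```text
white n 1477 1281 px 277.5 218.5 rect [33. 37.] world [531.6 189.5  64. ] range xyz [531.4 189.3  63.2]
hit True 6.075 [532.60788049 186.61369551  53.90052661] [-4.22672269 -2.93146426 13.69141699]
[-5.13062081 -2.44887109 14.08646411]
7.3917
```

View pics/w2.png

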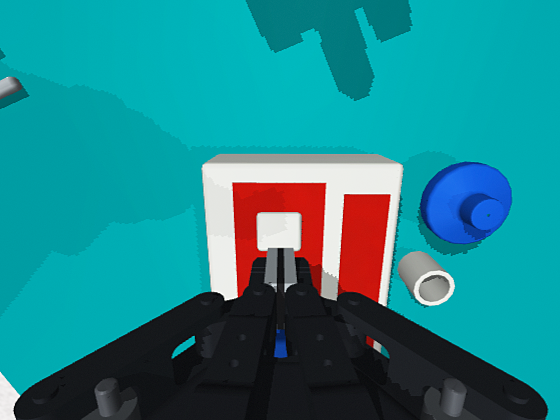

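The fingers met the stop at z = 53.9, and the white cap at (279,231) now looks flush. I'll move to hover over green and check the white and blue heights by range before pressing.

```bash
cat > chk.py <<'E'
from workcell import *
from h import *
def heights():
    X=[(532.6,186.6),(516.2,143.6),(499.6,100.8),(483,58.2)]
    for n in ("top","scene","wrist"):
        W=zmap(camera(n)); r=[]
        for p in X:
            d=np.hypot(W[...,0]-p[0],W[...,1]-p[1]); m=(d<9)&(W[...,2]>48)&(W[...,2]<70)
            r.append((int(m.sum()),round(float(np.median(W[m][:,2])),1) if m.any() else None))
        print(n,"W G B Y",r)
E
python3 - <<'E'
from chk import *
from pose import *
movel([*green,95],max_speed=80); heights(); st=read_state(); print(st["time"],st["eef_pos"])
cv2.imwrite("pics/s2.png",cv2.resize(camera("scene")["image"][150:290,220:400],None,fx=4,fy=4))
E
```

```text
top W G B Y [(0, None), (0, None), (0, None), (0, None)]
scene W G B Y [(38, 54.9), (43, 65.0), (44, 65.0), (48, 65.0)]
wrist W G B Y [(656, 53.3), (446, 63.3), (0, None), (97, 63.3)]
8.2667 [516.2738264  144.16681778  95.02038741]
```

View pics/s2.png

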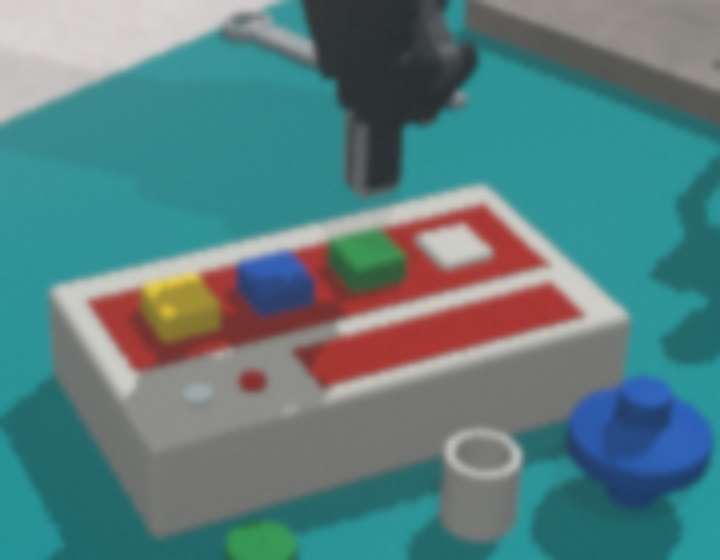

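In the crop, white at (455,245) is latched and blue at (275,280) is up, and the ranges agree. The fingers are above green at (367,260), so I'll press it.

Run:
```python
from chk import *
from pose import *
movel([*green,74],max_speed=60)
g=movel([*green,49],max_speed=15,guard=15); st=read_state(); print("hit",g,st["time"],st["eef_pos"],st["ft_force"])
movel([*green,st["eef_pos"][2]-0.5],max_speed=15); wait(.4)
movel([*green,130],max_speed=80); heights(); st=read_state(); print(st["time"],st["ft_force"])
cv2.imwrite("pics/s3.png",cv2.resize(camera("scene")["image"][150:290,220:400],None,fx=4,fy=4))
```

```text
hit True 10.05 [516.19384187 143.577703    53.85804133] [-2.78277755 -1.82777334 14.77986042]
top W G B Y [(0, None), (0, None), (0, None), (78, 62.2)]
scene W G B Y [(43, 64.9), (42, 54.6), (43, 64.7), (45, 64.8)]
wrist W G B Y [(534, 63.3), (406, 53.3), (0, None), (49, 63.3)]
11.9583 [0.03802672 0.29421535 0.38301545]
```

View pics/s3.png

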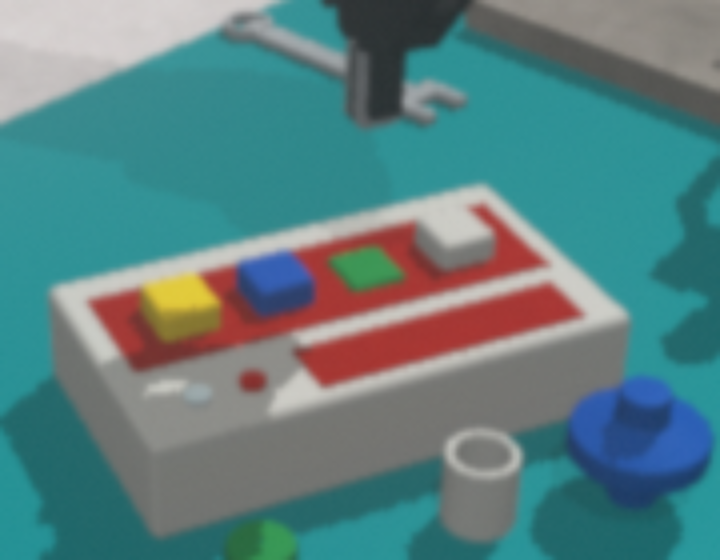

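Green at (367,270) is latched, and white, blue and yellow are up. The tool is clear, so I'll open the fingers and hand in.

Run:
```python
from workcell import *
open_gripper(); print(read_state()["time"]); finish_job()
```

```text
12.7917
the job is handed in; nothing more can be done
```

I pressed the white key home, which popped the blue key up. I then pressed the green key home, which popped the white key up. After that I backed off to 130 mm, opened the gripper and handed the job in at about 12.8 s of the 35 s allowed.

- **Presses:** both met the hard stop at about 53.9 mm (54 mm expected), with about 15 N on the tool, far below the limits.
- **After the white press:** the scene camera read white at 54.9 mm and the other three keys at 65.0 mm, so white was latched and blue was up.
- **Final check:** the scene camera read green at 54.6 mm and white, blue and yellow at 64.7–64.9 mm. The yellow key read up at every check. The force on the tool was under 0.5 N.
- **Small disagreements:** the cameras differed by 1–3 mm, about the stated calibration error. The wrist view put the white key about 3 mm off the top-view position.
- **Gaps in the checks:** the scene view's colour mask for the white key ran into the box, so I ignored that reading. The arm blocked most of the top view in the later checks, so those rest on the scene view, and the wrist view for every key but blue.

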